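# Bed in and centre the denture flask on the platen

### The arm

A 7-joint arm with a two-finger parallel gripper is mounted at the origin on the work surface. World frame = base frame: x ahead of the robot, y to its left, z up, the work surface at z = 0. Lengths are in m, angles in rad, forces in N, time in s.
With the tool pointing down it reaches from about 0.425 to 0.95 m from the base axis. Payload 4.7 kg.
Tool frame: the origin (TCP) lies midway between the tips of the shut fingers; the grasp point (between the pads) lies 19 mm behind it; z points along the fingers, y is the line along which they close (so a half turn about z gives the same grasp; the last joint's range is limited). The gripper opens to 87 mm and grips with 3 to 60 N. Pads are 19 mm wide; open, the fingers measure 117 mm over their backs; the gripper's body (75 mm by 190 mm) begins 51 mm behind the grasp point.
Start: joints at [-1.232, 0.469, -0.049, 1.532, 0.024, 1.141, -0.082], TCP at [0.243, 0.63, 0.223] pointing down, gripper open.
Joint ranges: [-2.59, 2.59], [-0.33, 1.99], [-1.39, 1.29], [0.1, 2.45], [-1.04, 4.18], [0.21, 1.99], [-2.66, 2.66]. Speed limits (rad/s): [2.57, 2.57, 3.14, 3.14, 3.14, 3.14, 3.14].

### API

Orientations are given as a unit quaternion [w, x, y, z].
In Python, from rig import * gives the robot as it stands.
- The arm moves only by the tool jog_arm, never from a script. Its arguments are lists of equal length, an entry for each row: "offset": the shift along the tool's x, y, z in m, a list of three; "spin": the turn about the tool's z in rad; "gripper": the finger opening in m, from 0 to 0.087. A call has 1 to 10 rows; each row is the pose to reach, as a shift and turn from the pose commanded when the call began, along the tool's axes at that moment; what a row does not reach only later rows make up. A row lasts 1/8 s, in which the tool goes at most 62.5 mm and 10.7 degrees, less where a joint would pass 70% of its speed; a pose out of reach is approached as far as the arm can. A call with a gripper value outside its range is refused whole. The fingers move at their own pace and stop on an object; "newtons" is the grip in N (left out, the last holds). Time passes only in rows, so rows that repeat a pose let the fingers close. It gives the time, the measured TCP pose, the force, the opening and the grip force at its end, in the units of the state.
- get_state(): the state, without advancing time (a new reading comes with each control period).
- capture(name): name is "side" or "top" or "wrist"; returns the picture (420x560x3 uint8, red, green, blue); there is no depth.
- calibration(name): a dict with "K" (3x3 intrinsics, pixels), "camera_from_world" (4x4, takes a point from world to camera coordinates). Camera axes: x right, y down, z forward; pixel columns grow to the right and rows downward; lengths in m; the calibration is good to about 2 mm. A picture is of the moment at which its call begins: read the wrist's pose just before it. calibration takes no time and is no camera call; for the wrist camera it gives the pose at the moment of the call.
- finish_job(): hands the job in; it is judged then, once.
The state is a dict: "time_s": time; "joint_positions": joint angles; "joint_vel": joint speeds; "tau": joint torques, N m; "eef_pos": TCP position; "eef_rot": TCP orientation; "ft_force": force on the tool from outside, world axes, zero at the start; "wrist_torque": the same for the moment, N m; "opening": finger opening in m; "finger_force": force on a finger pad.
Only numpy, scipy, OpenCV 4.12 (cv2) and the standard library are available. Lean on these libraries where they do the work, as an engineer would, in place of code of your own. Each camera call takes 0.05 s, during which the arm holds its last target. There are 200 camera calls.

### The job

Bed in and centre the big round steel flask that stands off-centre on the round metal platen: nudge it from its outer side along the platen's long engraved line until its centre is about 2.5 cm past the platen's centre, then tap it back from the opposite side until it stands centred in the engraved ring. It must slide flat on the platen and never be lifted or tipped; leave the brass collar on the platen and the smaller flask on the bench where they are, and finish with everything at rest.

Things in the scene. Friction and masses are not known exactly. Their poses are not given: they have to be found in the camera images.
- flask: the big flask: a plain round steel cylinder, 100 mm in diameter, 45 mm high, about 0.6 kg, with a smooth side, a flat closed top with three flush brass screws, and a dark seam at half height, standing loose on the platen (too wide to grip). Sliding it takes roughly 2 to 10 N. Origin at the centre of its underside, z up.
- platen: fixed flat aluminium disc, 240 mm in diameter, top 20 mm above the bench, no rim. A thin black line runs along a full diameter (its x axis, pointing any way on the bench), with a black ring 122 mm in diameter round the centre. Origin: centre of its underside, z up. The flask starts 40 to 55 mm from the centre on the -x half, within 8 mm of the line.
- collar: a bystander: loose brass collar, 26 mm in diameter, 14 mm high, standing on the platen near its edge, about 98 mm to the +y side of the line's middle. Origin at the centre of its underside. Leave it alone.
- small_flask: a bystander: the smaller steel flask, 68 mm in diameter, 40 mm high, standing on the bench beside the platen, 340 to 380 mm to the left or right of the robot's middle line. Origin at the centre of its underside. Leave it alone.
Things that resemble listed ones, but are neither listed nor needed, are in the scene too. Leave any blue or brown look-alike of the flask alone.

How it is judged:
By the outcome, as a careful person would: the job done as asked, in the order asked, and still so for the second after the job is handed in, with the robot touching nothing.
It also fails if it takes over 45 s, if anything falls off the work surface, if the arm or the gripper's body presses on something with over 40 N, if the wrist force passes 120 N, or if a joint passes its speed limit or range.

## Working session

There is one attempt and no reset: what is moved stays moved. The work goes in short steps, Python scripts to look and compute and a tool call to move; the robot and the scene stay as the last step left them, time stands still between calls to the robot, and variables do not carry over. Pictures are saved under pics/ and viewed, at most 10 in all, crops included, and the job is handed in when it is done.

Besides the shell and the picture viewer there is one more tool, called after "Emit:" in YAML: its name, and indented under it one key for each argument. jog_arm: Moves the arm, as the interface text tells. Its arguments: {"type":"object","properties":{"offset":{"type":"array"},"spin":{"type":"array"},"gripper":{"type":"array"},"newtons":{"type":"number"}},"required":["offset","spin","gripper"]}

```bash
mkdir -p pics; python3 - <<'E'
from rig import *
import cv2,numpy as np
s=get_state();print({k:np.round(v,3).tolist() for k,v in s.items()})
for n in("top","side"):
    c=calibration(n);print(n,np.round(c["K"],1).tolist(),np.round(c["camera_from_world"],4).tolist())
    cv2.imwrite(f"pics/{n}0.png",cv2.cvtColor(capture(n),cv2.COLOR_RGB2BGR))
E
```

```text
{'time_s': 0.0, 'joint_positions': [-1.232, 0.469, -0.049, 1.534, 0.024, 1.141, -0.082], 'joint_vel': [-0.0, 0.0, 0.0, -0.0, -0.001, -0.002, -0.0], 'tau': [-0.0, -50.798, -0.081, -23.617, -0.061, 0.038, 0.0], 'eef_pos': [0.242, 0.629, 0.222], 'eef_rot': [-0.0, 0.183, 0.983, -0.001], 'ft_force': [-0.373, 0.256, -0.055], 'wrist_torque': [0.027, -0.012, 0.026], 'finger_force': 0.0, 'opening': 0.087}
top [[399.1, 0.0, 280.2], [0.0, 399.1, 214.0], [0.0, 0.0, 1.0]] [[-0.0282, -0.9996, -0.0087, 0.009], [-0.9848, 0.0292, -0.171, 0.5084], [0.1712, 0.0037, -0.9852, 0.9506], [0.0, 0.0, 0.0, 1.0]]
side [[427.0, 0.0, 276.1], [0.0, 427.0, 204.6], [0.0, 0.0, 1.0]] [[0.6989, -0.7151, -0.0094, -0.3304], [-0.3966, -0.3766, -0.8372, 0.236], [0.5952, 0.5888, -0.5469, 0.6814], [0.0, 0.0, 0.0, 1.0]]
```

View pics/top0.png

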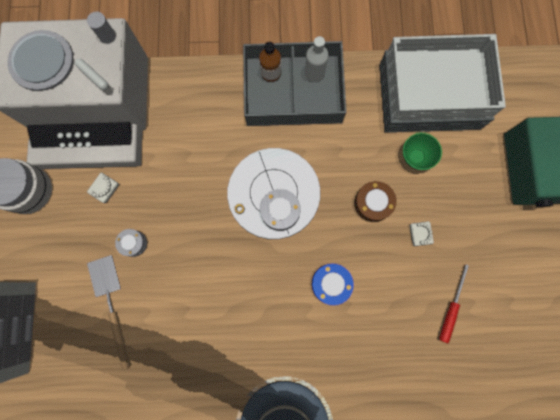

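View pics/side0.png

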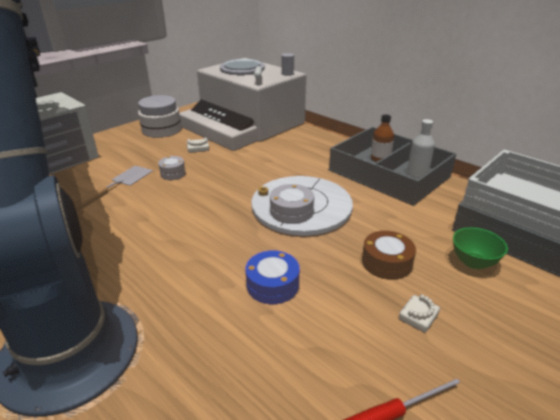

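Top view: the platen is at (274,193), with its line running from (262,152) to (289,234) and the collar at (240,209). Flask candidates are steel (280,210) on the platen, brown (376,201), blue (333,285) and small steel (130,242). The steel one on the platen fits; I'll confirm it in a crop and measure from both views.

```bash
cat > h.py <<'E'
from rig import *
import cv2,numpy as np
def ray(c,uv):
    T=np.array(c["camera_from_world"]);R=T[:3,:3];o=-R.T@T[:3,3]
    d=R.T@np.linalg.solve(np.array(c["K"]),[uv[0],uv[1],1.]);return o,d
def at(c,uv,z):
    o,d=ray(c,uv);return o+d*(z-o[2])/d[2]
def tri(rs):
    A=sum(np.eye(3)-np.outer(d,d)/(d@d) for o,d in rs);b=sum((np.eye(3)-np.outer(d,d)/(d@d))@o for o,d in rs)
    return np.linalg.solve(A,b)
def proj(c,p):
    T=np.array(c["camera_from_world"]);q=np.array(c["K"])@(T[:3,:3]@p+T[:3,3]);return q[:2]/q[2]
def save(n,im): cv2.imwrite(f"pics/{n}.png",cv2.cvtColor(im,cv2.COLOR_RGB2BGR))
E
python3 - <<'E'
from h import *
t=cv2.imread("pics/top0.png");s=cv2.imread("pics/side0.png")
a=cv2.resize(t[143:243,222:326],None,fx=5,fy=5,interpolation=2)[:, :520]
cv2.imwrite("pics/crop.png",a)
ct,cs=calibration("top"),calibration("side")
print("screw-disc top tri",tri([ray(ct,(280,208)),ray(cs,(292,194))]))
print("platen tri",tri([ray(ct,(274,193)),ray(cs,(302,204))]))
for n,uv,z in(("platen",(274,193),.02),("l0",(262,152),.02),("l1",(289,234),.02),("flask",(280,208),.065),("collar",(240,209),.034),("brown",(376,201),.045),("blue",(333,285),.045)):print(n,at(ct,uv,z).round(3))
E
```

```text
screw-disc top tri [ 0.51912179 -0.00545696  0.06681297]
platen tri [0.57048122 0.00897583 0.00944898]
platen [0.568 0.009 0.02 ]
l0 [0.679 0.037 0.02 ]
l1 [ 0.461 -0.026  0.02 ]
flask [ 0.52  -0.006  0.065]
collar [0.526 0.095 0.034]
brown [ 0.534 -0.246  0.045]
blue [ 0.331 -0.128  0.045]
```

View pics/crop.png

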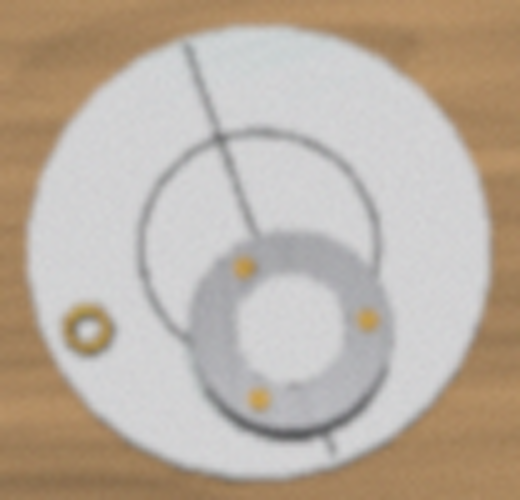

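The crop confirms it: plain steel, three brass screws, standing on the platen at crop (290,331). The line runs from (187,45) to (333,455), and the collar sits on the platen's +y side. So +x points away from the robot, along about (0.96, 0.28). I'll straddle the flask with the half-open fingers as a two-point pusher, and start by moving the wrist camera over it.

Emit:
jog_arm:
  offset:
    - [-0.0375,-0.0395,-0.003]
    - [-0.075,-0.079,-0.006]
    - [-0.1125,-0.1185,-0.009]
    - [-0.15,-0.158,-0.012]
    - [-0.1875,-0.1975,-0.015]
    - [-0.225,-0.237,-0.018]
    - [-0.2625,-0.2765,-0.021]
    - [-0.3,-0.316,-0.024]
    - [-0.3375,-0.3555,-0.027]
    - [-0.375,-0.395,-0.03]
  spin: [-0.065,-0.13,-0.195,-0.26,-0.325,-0.39,-0.455,-0.52,-0.585,-0.65]
  gripper: [0.06,0.06,0.06,0.06,0.06,0.06,0.06,0.06,0.06,0.06]

```text
time_s: 1.35
eef_pos: [0.4508, 0.1247, 0.2525]
eef_rot: [-0.0, -0.142, 0.99, 0.0]
ft_force: [1.1, 0.4, 0.3]
opening: 0.0605
finger_force: 0.0
```

```bash
python3 - <<'E'
from h import *
s=get_state();print(s["time_s"],s["eef_pos"],s["eef_rot"],np.round(s["joint_positions"],2))
c=calibration("wrist");save("w1",capture("wrist"))
T=c["camera_from_world"];print(np.round(-T[:3,:3].T@T[:3,3],3),np.round(T[:3,:3],2).tolist(),c["K"][0][0])
for p in((.57,.009,.02),(.519,-.005,.065)):print(proj(c,np.array(p)))
E
```

```text
1.35 [0.45076771 0.12469664 0.25252073] [-2.36137557e-05 -1.41771187e-01  9.89899450e-01  9.24734841e-05] [-0.5   0.09  0.15  1.97 -0.02  1.07  1.51]
[0.388 0.107 0.414] [[-0.28, 0.96, 0.0], [0.93, 0.27, 0.24], [0.23, 0.07, -0.97]] 297.2481993590946
[180.81560629 244.4429927 ]
[165.38474883 216.4291919 ]
```

View pics/w1.png

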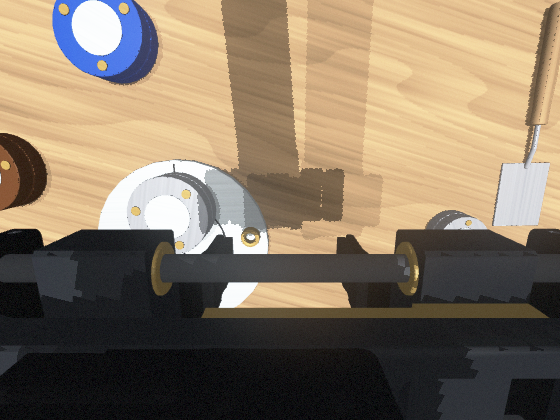

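The wrist picture shows the steel flask at (168,215), the collar at (250,237) and blue and brown look-alikes at (97,27) and (5,170). The gripper hides the lower half. The fixed top view is better for relative positions, so I'll fit the platen rim and the screw centroids there.

```bash
cat >> h.py <<'E'
from scipy.optimize import least_squares
def measure(bgr,c,rad=.135,cen=(.568,.009)):
    # platen rim (bright, unsaturated) and gold screws, from top view
    hsv=cv2.cvtColor(bgr,cv2.COLOR_BGR2HSV).astype(int)
    m=np.zeros(bgr.shape[:2],np.uint8);u,v=proj(c,np.array([*cen,.02]));cv2.circle(m,(int(u),int(v)),56,1,-1)
    white=((hsv[...,1]<60)&(m>0)).astype(np.uint8)
    ct=max(cv2.findContours(white,0,1)[0],key=cv2.contourArea)
    P=np.array([at(c,p[0],.02)[:2] for p in cv2.convexHull(ct)])
    f=least_squares(lambda q:np.hypot(*(P-q[:2]).T)-q[2],[*cen,.12],loss="soft_l1",f_scale=.001).x
    w=np.where((m>0)&(hsv[...,0]>12)&(hsv[...,0]<30),np.clip(hsv[...,1]-70,0,None),0)
    inner=np.zeros_like(m);cv2.circle(inner,(int(u),int(v)),44,1,-1);w=w*inner
    n,l,st,ce=cv2.connectedComponentsWithStats((w>0).astype(np.uint8))
    S=[]
    for i in range(1,n):
        if st[i,4]>=4:
            y,x=np.nonzero(l==i);S.append(at(c,(np.average(x,weights=w[y,x]),np.average(y,weights=w[y,x])),.065)[:2])
    return f,np.array(S)
def line(gray,c,f,th):
    # refine line angle through platen centre: darkest mean profile on the exposed parts
    best=[]
    for t in np.arange(th-.15,th+.15,.005):
        a=np.array([np.cos(t),np.sin(t)]);vals=[]
        for r in np.r_[np.arange(.066,.112,.002),np.arange(-.112,-.105,.002)]:
            u=proj(c,np.array([*(f[:2]+r*a),.02]));vals.append(cv2.getRectSubPix(gray,(1,1),tuple(map(float,u)))[0,0])
        best.append((np.mean(vals),t))
    b=np.array(best);w=np.clip(np.median(b[:,0])-8-b[:,0],0,None);return (w*b[:,1]).sum()/w.sum()
E
python3 - <<'E'
from h import *
t=cv2.imread("pics/top0.png");c=calibration("top")
f,S=measure(t,c);print(f,S)
th=line(cv2.cvtColor(t,6),c,f,np.arctan2(.07,.218));print(th)
a=np.array([np.cos(th),np.sin(th)]);b=np.array([-a[1],a[0]])
for p in S:print("plat",(p-f[:2])@a,(p-f[:2])@b)
E
```

```text
[0.57051791 0.01055645 0.12054506] [[ 0.55036764  0.01706132]
 [ 0.52216101  0.09440945]
 [ 0.5222007  -0.04277575]
 [ 0.48463351  0.01148368]]
0.31107972068424594
plat -0.017192070651520196 0.012360387860848289
plat -0.02036965693784844 0.09462975680720989
plat -0.06232243455410799 -0.03598319601771154
plat -0.08147844778091204 0.02717079737671582
```

Platen centre is (0.5705, 0.0106), its fitted radius of 120.5 mm checks, and the line angle is 0.311 rad. The flask is at (-53.7, +1.2) mm in platen axes, matching the text. Now I'll go down behind it on the line.

Emit:
jog_arm:
  offset:
    - [0.012,-0.05,0]
    - [0.025,-0.1,0]
    - [0.038,-0.146,0.02]
    - [0.038,-0.146,0.06]
    - [0.038,-0.146,0.1]
    - [0.038,-0.146,0.14]
    - [0.038,-0.146,0.175]
    - [0.038,-0.146,0.2]
    - [0.038,-0.146,0.215]
    - [0.038,-0.146,0.2185]
  spin: [-0.026,-0.026,-0.026,-0.026,-0.026,-0.026,-0.026,-0.026,-0.026,-0.026]
  gripper: [0.06,0.06,0.06,0.06,0.06,0.06,0.06,0.06,0.06,0.06]

```text
time_s: 2.65
eef_pos: [0.4544, -0.0242, 0.0334]
eef_rot: [-0.001, -0.153, 0.988, 0.0]
ft_force: [-0.3, 0.1, -0.9]
opening: 0.0598
finger_force: 0.0
```

```bash
cat >> h.py <<'E'
C=np.array([.5705,.0106]);A=np.array([np.cos(.311),np.sin(.311)]);B=np.array([-A[1],A[0]])
def tcp():
    s=get_state();p=s["eef_pos"];d=p[:2]-C
    from scipy.spatial.transform import Rotation as R
    x=R.from_quat(s["eef_rot"],scalar_first=True).as_matrix()[:,0]
    print("t",round(s["time_s"],2),"tcp plat mm",(1e3*np.array([d@A,d@B,p[2]])).round(1),"yaw err",round(np.arctan2(x[:2]@-B,x[:2]@-A),4),"F",np.round(s["ft_force"],1),"q",np.round(s["joint_positions"],2))
E
python3 -c "
from h import *
tcp()"
```

```text
t 2.65 tcp plat mm [-121.2    2.4   33.4] yaw err -0.0029 F [-0.3  0.1 -0.9] q [-0.23  0.4   0.23  2.22 -0.17  0.54  2.01]
```

Emit:
jog_arm:
  offset:
    - [-0.004,-0.0024,0]
    - [-0.01,-0.0024,0]
    - [-0.015,-0.0024,0]
    - [-0.019,-0.0024,0]
    - [-0.024,-0.0024,0]
    - [-0.029,-0.0024,0]
    - [-0.035,-0.0024,0]
    - [-0.041,-0.0024,0]
    - [-0.047,-0.0024,0]
    - [-0.053,-0.0024,0]
  spin: [0,0,0,0,0,0,0,0,0,0]
  gripper: [0.06,0.06,0.06,0.06,0.06,0.06,0.06,0.06,0.06,0.06]

```text
time_s: 3.9
eef_pos: [0.5027, -0.0113, 0.0335]
eef_rot: [-0.004, -0.153, 0.988, 0.0]
ft_force: [-6.2, -1.4, 4.1]
opening: 0.0599
finger_force: 3.5
```

```bash
python3 -c "
from h import *
tcp()
im=capture('top');save('t1',im);f,S=measure(cv2.cvtColor(im,4),calibration('top'))
for p in S:print(((p-C)@A*1e3).round(1),((p-C)@B*1e3).round(1))"
```

```text
t 3.9 tcp plat mm [-71.2  -0.1  33.5] yaw err -0.0036 F [-6.2 -1.4  4.1] q [-0.24  0.46  0.23  2.11 -0.18  0.6   1.99]
-16.7 97.7
```

Emit:
jog_arm:
  offset:
    - [-0.006,0,0]
    - [-0.012,0,0]
    - [-0.018,0,0]
    - [-0.024,0,0]
    - [-0.029,0,0]
    - [-0.034,0,0]
    - [-0.038,0,0]
    - [-0.041,0,0]
    - [-0.043,0,0]
    - [-0.043,0,0]
  spin: [0,0,0,0,0,0,0,0,0,0]
  gripper: [0.06,0.06,0.06,0.06,0.06,0.06,0.06,0.06,0.06,0.06]

```text
time_s: 5.2
eef_pos: [0.5446, 0.0019, 0.0335]
eef_rot: [-0.002, -0.153, 0.988, 0.0]
ft_force: [-6.2, -1.9, 2.6]
opening: 0.0598
finger_force: 3.0
```

```bash
python3 -c "
from h import *
tcp()"
```

```text
t 5.2 tcp plat mm [-27.3  -0.4  33.5] yaw err -0.0032 F [-6.2 -1.9  2.6] q [-0.26  0.51  0.23  2.01 -0.19  0.64  1.97]
```

Emit:
jog_arm:
  offset:
    - [-0.0015,0,0]
    - [-0.0028,0,0]
    - [-0.0028,0,0]
    - [0.004,0,0]
    - [0.018,0,0]
    - [0.025,0,-0.01]
    - [0.025,0,-0.05]
    - [0.025,0,-0.1]
    - [0.0,0,-0.15]
    - [-0.05,0,-0.19]
  spin: [0,0,0,0,0,0,0,0,0,0]
  gripper: [0.06,0.06,0.06,0.06,0.06,0.06,0.06,0.06,0.06,0.06]

```text
time_s: 6.45
eef_pos: [0.5935, 0.0165, 0.2269]
eef_rot: [0.002, -0.153, 0.988, 0.0]
ft_force: [0.3, 0.0, 1.0]
opening: 0.0597
finger_force: 0.0
```

Emit:
jog_arm:
  offset:
    - [-0.05,0,-0.015]
    - [-0.09,0,-0.02]
    - [-0.09,0,-0.02]
    - [-0.09,0,-0.02]
  spin: [0,0,0,0]
  gripper: [0.06,0.06,0.06,0.06]

```text
time_s: 6.95
eef_pos: [0.6783, 0.044, 0.243]
eef_rot: [-0.0, -0.153, 0.988, -0.0]
ft_force: [-0.7, -0.7, -1.2]
opening: 0.06
finger_force: 0.0
```

```bash
python3 -c "
from h import *
tcp()
c=calibration('wrist');save('w2',capture('wrist'))
print(proj(c,np.array([*C,.02])),proj(c,np.array([*(C+.025*A),.065])))"
```

```text
t 6.95 tcp plat mm [112.8  -1.2 243. ] yaw err -0.0034 F [-0.7 -0.7 -1.2] q [-0.32  0.47  0.29  1.51 -0.14  1.18  1.87]
[284.03122318  96.39259157] [284.11674064 115.22674062]
```

View pics/w2.png

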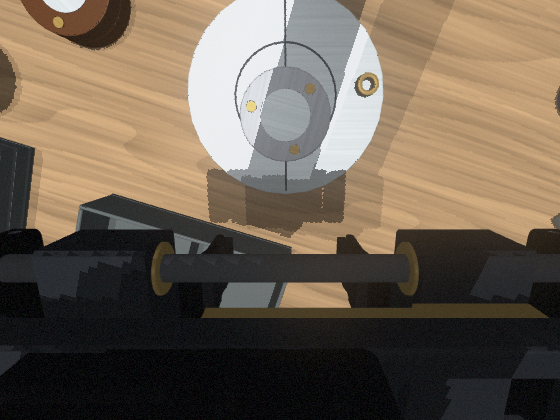

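```bash
python3 -c "
from h import *
c=calibration('wrist')
for n,uv,z in (('rim near +120',(286,193),.02),('ringtop -61',(286,42),.02),('ringL',(235,93),.02),('ringR',(336,93),.02),('flask',(285,114.3),.065)):
  p=at(c,uv,z)[:2]-C;print(n,(1e3*p@A).round(1),(1e3*p@B).round(1))"
```

```text
rim near +120 119.3 1.9
ringtop -61 -60.2 2.5
ringL -4.4 -59.7
ringR -3.9 63.2
flask 23.8 0.9
```

Picture: screws at (310,88), (251,106) and (294,149), so the flask is centred at (285,114). The line is at column 286, the ring top at (286,42) and the collar at (367,84), undisturbed. The flask stands at about +24 mm along the line and within ~1.2 mm of it, so the first part is done. Now I'll descend on the far side.

Emit:
jog_arm:
  offset:
    - [0.007,0.001,0.04]
    - [0.014,0.002,0.08]
    - [0.02,0.002,0.12]
    - [0.02,0.002,0.155]
    - [0.02,0.002,0.185]
    - [0.02,0.002,0.203]
    - [0.02,0.002,0.209]
    - [0.02,0.002,0.209]
  spin: [0,0,0,0,0,0,0,0]
  gripper: [0.06,0.06,0.06,0.06,0.06,0.06,0.06,0.06]

```text
time_s: 8.0
eef_pos: [0.6598, 0.0403, 0.0347]
eef_rot: [0.0, -0.153, 0.988, 0.0]
ft_force: [0.2, 0.4, 0.6]
opening: 0.0599
finger_force: 0.0
```

```bash
python3 -c "
from h import *
tcp()"
```

```text
t 8.0 tcp plat mm [94.1  1.  34.7] yaw err -0.0029 F [0.2 0.4 0.6] q [-0.29  0.65  0.23  1.73 -0.2   0.78  1.92]
```

Emit:
jog_arm:
  offset:
    - [0.006,0,0]
    - [0.012,0,0]
    - [0.016,0,0]
    - [0.021,0,0]
    - [0.027,0,0]
    - [0.033,0,0]
    - [0.038,0,0]
    - [0.041,0,0]
    - [0.043,0,0]
    - [0.043,0,0]
  spin: [0,0,0,0,0,0,0,0,0,0]
  gripper: [0.06,0.06,0.06,0.06,0.06,0.06,0.06,0.06,0.06,0.06]

```text
time_s: 9.25
eef_pos: [0.6188, 0.0276, 0.0344]
eef_rot: [0.0, -0.154, 0.988, 0.0]
ft_force: [4.2, 1.6, 2.0]
opening: 0.0601
finger_force: 1.9
```

```bash
python3 -c "
from h import *
tcp();c=calibration('wrist');im=capture('wrist');save('w3',im)
print(proj(c,np.array([*C,.02])),proj(c,np.array([*C,.065])))"
```

```text
t 9.25 tcp plat mm [51.2  1.5 34.4] yaw err -0.0027 F [4.2 1.6 2. ] q [-0.28  0.6   0.23  1.84 -0.2   0.73  1.94]
[279.92225849 160.5762569 ] [278.52672055 168.54436006]
```

View pics/w3.png

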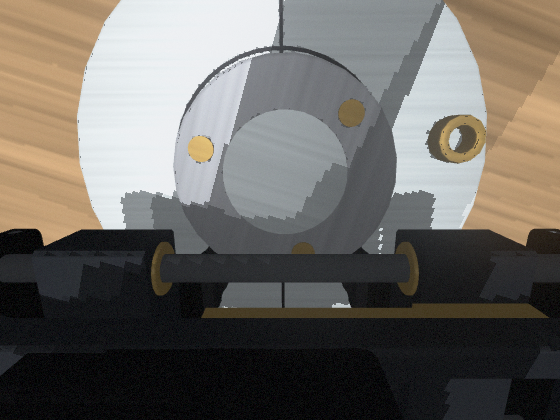

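```bash
python3 -c "
from h import *
c=calibration('wrist')
for n,uv,z in (('flask',(285.3,172),.065),('line-',(281,20),.02),('line+',(283,300),.02),('rimL',(78,125),.02),('rimR',(487,125),.02),('ringtop',(281,46),.02)):
  p=at(c,uv,z)[:2]-C;print(n,(1e3*p@A).round(1),(1e3*p@B).round(1))"
```

```text
flask 1.5 3.0
line- -73.3 1.1
line+ 91.1 1.4
rimL -20.5 -114.9
rimR -19.7 118.3
ringtop -60.9 1.0
```

Close view: the flask face is centred at (285,172), the line is at column 281–283 and the ring top is just clear at (281,46). That puts the flask about 1.5 mm short and 1–1.5 mm to +y. I'll back off, shift sideways, give a final light tap, then withdraw upwards.

Emit:
jog_arm:
  offset:
    - [-0.005,0,0]
    - [-0.007,-0.0013,0]
    - [-0.005,-0.0013,0]
    - [-0.002,-0.0013,0]
    - [0.0,-0.0013,0]
    - [0.001,-0.0013,0]
    - [0.0016,-0.0013,0]
    - [0.0016,-0.0013,0]
  spin: [0,0,0,0,0,0,0,0]
  gripper: [0.06,0.06,0.06,0.06,0.06,0.06,0.06,0.06]

```text
time_s: 10.3
eef_pos: [0.6174, 0.0263, 0.034]
eef_rot: [0.0, -0.154, 0.988, 0.0]
ft_force: [2.4, 3.8, -2.9]
opening: 0.0596
finger_force: 1.7
```

```bash
python3 -c "
from h import *
tcp()"
```

```text
t 10.3 tcp plat mm [49.5  0.6 34. ] yaw err -0.0024 F [ 2.4  3.8 -2.9] q [-0.28  0.6   0.23  1.84 -0.2   0.73  1.94]
```

Emit:
jog_arm:
  offset:
    - [-0.006,0,0]
    - [-0.02,0,0]
    - [-0.03,0,-0.01]
    - [-0.03,0,-0.05]
    - [-0.03,0,-0.1]
    - [-0.03,0,-0.15]
    - [-0.045,0,-0.19]
    - [-0.06,0,-0.21]
    - [-0.06,0,-0.21]
    - [-0.06,0,-0.21]
  spin: [0,0,0,0,0,0,0,0,0,0]
  gripper: [0.06,0.06,0.06,0.06,0.06,0.06,0.06,0.06,0.06,0.06]

```text
time_s: 11.55
eef_pos: [0.6736, 0.0436, 0.2429]
eef_rot: [-0.001, -0.153, 0.988, -0.0]
ft_force: [-0.6, -0.0, -0.4]
opening: 0.06
finger_force: 0.0
```

```bash
python3 -c "
from h import *
tcp();c=calibration('wrist');im=capture('wrist');save('w4',cv2.resize(im[0:210,160:420],None,fx=2.85,fy=2.85,interpolation=2)[:598])
print(proj(c,np.array([*C,.02])),proj(c,np.array([*C,.065])))"
```

```text
t 11.55 tcp plat mm [ 1.082e+02 -1.000e-01  2.429e+02] yaw err -0.003 F [-0.6 -0.  -0.4] q [-0.33  0.46  0.29  1.52 -0.14  1.18  1.87]
[283.18302966 100.71030284] [283.06247886  95.64900495]
```

View pics/w4.png

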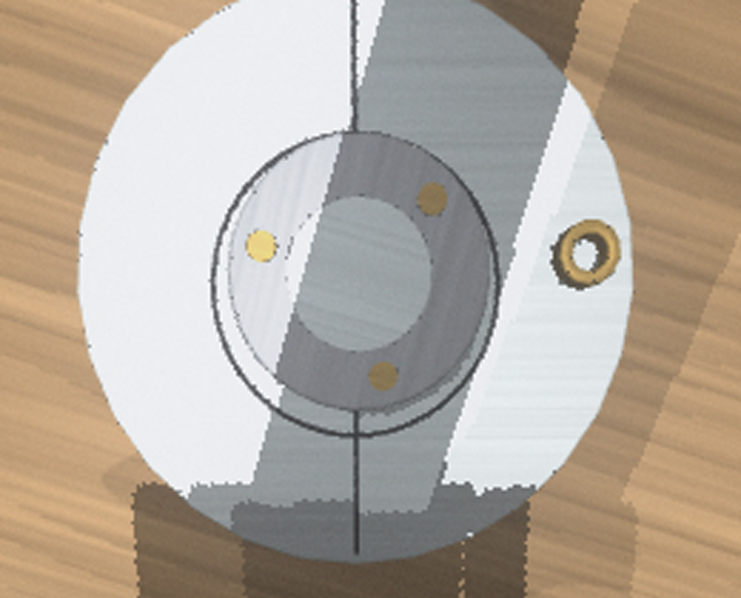

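```bash
python3 -c "
from h import *
c=calibration('wrist')
for n,uv,z in (('flask',(359,273),.065),('ringB',(356,436),.02),('ringL',(212,285),.02),('ringR',(499,285),.02),('rimB',(357,561),.02),('collar',(586,255),.034)):
  p=at(c,(160+uv[0]/2.85-.3,uv[1]/2.85-.3),z)[:2]-C;print(n,(1e3*p@A).round(1),(1e3*p@B).round(1))"
```

```text
flask -0.5 2.9
ringB 62.1 1.6
ringL -1.7 -59.9
ringR -1.3 63.1
rimB 118.9 1.8
collar -11.1 96.1
```

Flask is at about (-0.5, +1.2) mm from the ring centre. It's upright, the collar hasn't moved and the tool is clear, so I'm handing it in.

```bash
python3 -c "
from rig import *
print(finish_job())"
```

```text
the job is handed in; nothing more can be done
None
```

The flask was nudged to about 24 mm past the platen's centre, then tapped back to within about 1.5 mm of the ring's centre; it stayed flat, the collar and small flask were never touched, and the job was handed in at about 11.6 s.

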